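Swing a clamp shut with its flatted drive key

ROBOT

A 6-joint arm with a two-finger parallel gripper is mounted at the origin on the work surface. World frame = base frame: x ahead of the robot, y to its left, z up, the work surface at z = 0. Lengths are in m, angles in degrees, forces in N, time in s.
With the tool pointing down it reaches from about 0.375 to 0.75 m from the base axis. Payload 9 kg.
Tool frame: the origin (TCP) lies where the fingers leave the gripper's body, on its centre line; the fingertips stand 73 mm ahead of it and the grasp point (between the pads) lies 54 mm ahead of it (robot.tip_reach is the distance from the TCP to the fingertips, in m); z points along the fingers, y is the direction in which the jaws open and shut (so a half turn about z gives the same grasp; the last joint's range is limited). The gripper opens to 85 mm and grips with 20 to 120 N. Pads are 22 mm wide; open, the fingers measure 114 mm over their backs; the gripper's body (76 mm by 85 mm) begins 54 mm behind the grasp point. The pads swing forward as they close: fully open they stand 13 mm farther back than shut.
Start: joints at [59.318, 5.964, 5.575, 89.605, 0, 77.527], TCP at [0.187, 0.57, 0.304] pointing down, gripper open.
Joint ranges: [-171.21, 171.21], [-48.23, 106.86], [-62.78, 66.21], [-105.2, 120.99], [-86.42, 89.51], [-180, 180]. Speed limits (degrees/s): [127.2, 127.2, 147.25, 180, 180, 180].

INTERFACE

Orientations are given as [roll, pitch, yaw] about the fixed x, y, z axes, in that order (R = Rz(yaw) Ry(pitch) Rx(roll)).
In Python, from plant import robot gives the robot as it stands. Calls block until the motion is done:
- robot.move_pose(position, orientation): joint-space move of the TCP to a pose.
- robot.line_to(position, vel=0.15, rotation=None, guard=None): straight line of the TCP; rotation=None keeps the orientation; vel is the mean speed in m/s. With guard (N) it stops when the force on the tool has changed by that much, and returns True; else False.
- robot.goto_joints(angles): joint-space move.
- robot.set_gripper(opening): finger opening in m; the grip force is fixed at half the most; returns when the fingers have stopped.
- robot.pause(seconds).
- robot.ik(position, orientation): joint angles nearest the present ones, or None.
- robot.observe(): the state.
- robot.grab_frame(name): name is "scene" or "top"; returns the picture (420x560x3 uint8, blue, green, red); there is no depth.
- robot.get_calibration(name): a dict with "vertical_fov" (degrees; the focal length in pixels is half the picture's height over the tangent of half this angle, whatever the lens; pixels are square), "cx", "cy" (the principal point, pixels), "rvec" (rotation vector, rad) and "tvec" (3), from world to camera coordinates, as OpenCV has them. Camera axes: x right, y down, z forward; pixel columns grow to the right and rows downward; lengths in m; the calibration is good to about 2 mm. A picture is of the moment at which its call begins. get_calibration takes no time and is no camera call.
A pose or a line that the arm cannot do raises robot.IKError and nothing moves.
- robot.job_done(): hands the job in, once; it reports no verdict.
The state is a dict: "time": time; "q": joint angles; "qvel": joint speeds; "joint_torque": joint torques, N m; "tool_pos": TCP position; "tcp_rot": TCP orientation; "ft_force": force on the tool from outside, world axes, zero at the start; "torque": the same for the moment, N m; "gripper_width": finger opening in m.
Only numpy, scipy, OpenCV 4.12 (cv2) and the standard library are available. Lean on these libraries where they do the work, as an engineer would, in place of code of your own. Each camera call takes 0.05 s, during which the arm holds its last target.

TASK

Take the steel drive key out of its slanted wooden rest and fit its flatted shaft through the slot of the clamp hub, fully home so that its collar sits on the hub. Then, with the key and without pushing the strap or hub itself, turn the hub clockwise (seen from above) until the clamp strap has swung over the round flange as far as the stop pin. Let go, leaving the key standing home in the hub, and do not shift the flange, nor disturb the can, the socket and the wrench.

Things in the scene. Friction and masses are not known exactly. Their poses are not given: they have to be found in the camera images.
- key_handle (a point): Centre of the flat handle of the loose steel drive key (about 0.35 kg): the place to grip, across y. Handle 50 (x) x 16 (y) x 50 (z) mm, 25 mm above and below this point; next below, a round collar, 44 mm diameter, 8 mm thick; then the shaft. z runs from shaft end to handle, x along the wide side of handle and shaft; half a turn about z gives the same shape.
- key_collar (a point): Centre of the underside of the collar, where the shaft begins, 33 mm below key_handle; same axes. The shaft is 50 mm long, 28 mm diameter with two flats 14 mm apart: 28 mm wide along x, 14 mm thick along y, its last 4 mm reduced to 22 x 10.5 mm as a lead. Its end must come 50 mm down to be home.
- rest_seat (a point): Centre of the slanted top face of the fixed wooden rest, 72 mm above the bench (highest edge 92 mm). At the start the collar lies on it, shaft fully in with 1.5 mm play each side: the key's z leans 34 degrees from vertical towards the rest's -x, its y is level; it pulls out 50 mm along its own z. Rest's base 110 x 84 mm; these axes are level, the face looks up and to -x.
- hub_mouth (a point): Centre of the slot's mouth, on the upright turning axis, in the hub's top face 66 mm above the bench. Aluminium block 50 x 50 x 46 mm high on a fixed base plate 200 x 130 x 12 mm. Slot right through, 30 (x) x 16 (y) mm: 1 mm play each side of the shaft; 54 mm free depth. Turns with the hub: x points along the strap, z up; the key fits with its x along this x, either way round.
- clamp_hub (a joint): Angle of the clamp hub, rad: grows as the hub turns clockwise seen from above; range 0 to 1.2, where 1.2 is the stop (strap over the flange, against the stop pin). Starts between 0 and 0.3. Stiff with friction of about 0.12 N m, and stays where it is left.
- strap_end (a point): Bolt near the end of the steel clamp strap, 88 mm from the hub's axis and 55 mm above the bench. The strap is part of the hub, a bar 76 x 18 x 12 mm that sticks out along the hub's x from 24 to 100 mm from the axis; the bar's top is 61 mm above the bench, a bolt head at its end reaches 66 mm. Clears the flange by 4 mm when it swings over it.
- flange_mid (a point): Centre of the loose round steel flange (68 mm diameter, hub of 44 mm, 32 mm high, about 0.8 kg) lying on the base plate, 85 mm from the clamp hub's axis; its point is half-way up, 28 mm above the bench.
- can_mid (a point): Bystander: centre of a grey can, 66 mm diameter, 100 mm high, upright.
- socket_mid (a point): Bystander: centre of an upright steel socket (tube), 38 mm diameter, 45 mm high.
- wrench_grip (a point): Bystander: the handle of a wrench 170 mm long lying flat.
Things that resemble listed ones, but are neither listed nor needed, are in the scene too. There is more than one size of the part that bears key_handle; the job needs the larger.

How it is judged (in metres and radians):
On the way, in this order (a step that is already met when the one before it is completed fails the run):
1. the key stands fully home in the hub's slot, the strap not yet swung over (distance between key_collar and hub_mouth below 0.005 m and angle between key_collar's own z axis and vertical below 0.07 rad and angle between the x axis of key_collar and the x axis of hub_mouth, either way round below 0.15 rad and value of joint clamp_hub below 0.8 rad), for 0.2 s.
2. the hub has been turned to the stop with the key home (distance between key_collar and hub_mouth below 0.005 m and angle between key_collar's own z axis and vertical below 0.07 rad and angle between the x axis of key_collar and the x axis of hub_mouth, either way round below 0.15 rad and value of joint clamp_hub above 1.1 rad), for 0.2 s.
At the end, for the whole second after the job is handed in: The key stands home in the hub (collar underside within 5 mm of the slot's mouth, upright within 0.07 rad, wide sides aligned within 0.15 rad), the hub is turned to more than 1.1 rad (stop at 1.2), and the key is at rest (all of step 2 and linear speed of key below 0.02 m/s); the robot touches nothing.
It fails at once if the strap or hub is pushed by the robot itself (more than 5 N) (contact force between any of the fingers, the arm and clamp_hub above 5 N).
It fails at once if the flange is shifted by more than 12 mm (distance of flange_mid from where it was at the start of the episode above 0.012 m).
It fails at once if the can, socket or wrench is moved by more than 25 mm (distance of any of can_mid, socket_mid, wrench_grip from where it was at the start of the episode above 0.025 m).
It also fails if it takes over 48 s, if anything falls off the work surface, if the arm or the gripper's body presses on something with over 40 N, if the wrist force passes 120 N, or if a joint passes its speed limit or range.

## Working session

There is one attempt and no reset: what is moved stays moved. The work goes in short steps, each a Python script; the robot and the scene stay as the last script left them, time stands still between calls to the robot, and variables do not carry over. Pictures are saved under pics/ and viewed, and the job is handed in when it is done.

```bash
ls; mkdir -p pics
python3 - <<'E'
from plant import robot
import cv2
for n in("scene","top"):
    f=robot.grab_frame(n); cv2.imwrite(f"pics/{n}0.png",f); print(n,robot.get_calibration(n))
o=robot.observe();print(o)
E
```

```text
pics
scene {'vertical_fov': 43.48617755819175, 'cx': 273.91412683700077, 'cy': 213.12320368339832, 'rvec': array([ 1.94047866,  0.97932491, -0.5435109 ]), 'tvec': array([-0.37647259, -0.14691409,  1.54434199])}
top {'vertical_fov': 43.64853676795299, 'cx': 293.75269660410873, 'cy': 211.90067002363386, 'rvec': array([ 2.16496025, -2.17415043,  0.08854316]), 'tvec': array([0.07005753, 0.6082376 , 1.27823389])}
{'time': 0.1, 'q': array([ 5.93162409e+01,  5.99412341e+00,  5.53221303e+00,  8.96061409e+01,
       -1.41558635e-03,  7.75268965e+01]), 'qvel': array([ 0.00339781, -0.19100429,  0.15264902, -0.06962624,  0.03516421,
       -0.06453443]), 'joint_torque': array([ 8.22865142e-03, -5.58207965e+01,  5.04718494e+01,  1.30144204e-02,
       -2.73209853e-04, -5.87590512e-05]), 'tool_pos': array([0.18738643, 0.5697561 , 0.30321772]), 'tcp_rot': array([-1.79933249e+02, -1.33156151e-02,  1.61789338e+02]), 'ft_force': array([ 0.78549752,  0.47912216, -0.03795052]), 'torque': array([-0.037235  , -0.00509768,  0.01277613]), 'gripper_width': 0.08534044186584645}
```

View pics/scene0.png

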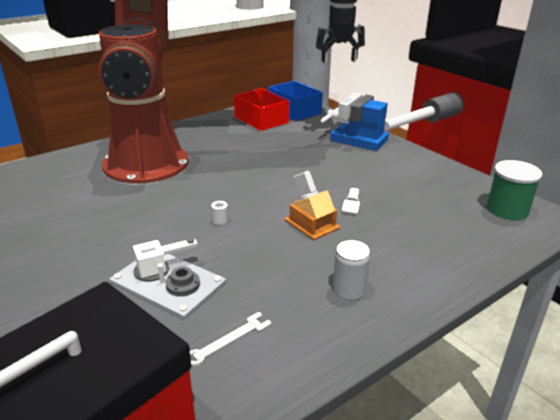

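View pics/top0.png

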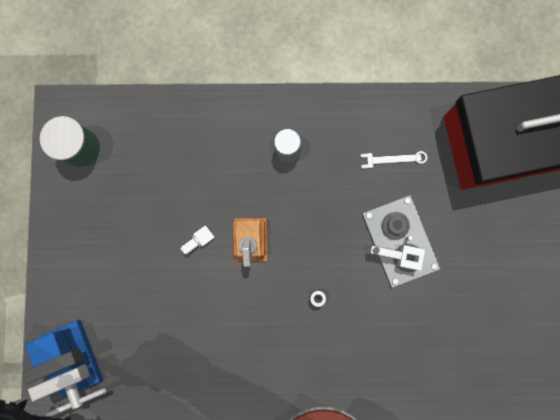

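```bash
cat > h.py <<'E'
import numpy as np, cv2
from plant import robot
def cam(n):
    c=robot.get_calibration(n); f=210/np.tan(np.radians(c['vertical_fov'])/2)
    K=np.array([[f,0,c['cx']],[0,f,c['cy']],[0,0,1]]); return K,np.array(c['rvec']),np.array(c['tvec'])
def ray(n,uv):
    K,r,t=cam(n);R=cv2.Rodrigues(r)[0]
    d=R.T@np.linalg.inv(K)@np.array([uv[0],uv[1],1.]); return -R.T@t,d/np.linalg.norm(d)
def onz(n,uv,z):
    o,d=ray(n,uv); return o+d*(z-o[2])/d[2]
def proj(n,P):
    K,r,t=cam(n); return cv2.projectPoints(np.atleast_2d(np.array(P,float)),r,t,K,None)[0].reshape(-1,2)
def tri(a,b):  # top px, scene px
    (o1,d1),(o2,d2)=ray('top',a),ray('scene',b)
    s=np.linalg.lstsq(np.c_[d1,-d2],o2-o1,rcond=None)[0]
    p,q=o1+s[0]*d1,o2+s[1]*d2; return (p+q)/2,np.linalg.norm(p-q)
def crop(img,x0,y0,w,h,k,name):
    cv2.imwrite(name,cv2.resize(img[y0:y0+h,x0:x0+w],None,fx=k,fy=k,interpolation=cv2.INTER_CUBIC))
E
python3 - <<'E'
from h import *
t=cv2.imread('pics/top0.png');s=cv2.imread('pics/scene0.png')
a=t[185:305,170:300];b=t[185:305,345:455]
crop(t,170,205,130,75,6,'pics/t_rest.png')
crop(t,350,190,100,100,6,'pics/t_hub.png')
crop(s,270,160,100,90,6,'pics/s_rest.png')
crop(s,100,225,130,95,6,'pics/s_hub.png')
for n,uv,z in [('top',(250,240),.07),('top',(413,258),.066),('top',(397,225),.028)]: print(onz(n,uv,z))
print(ray('top',(280,210)),ray('scene',(280,210)))
E
```

```text
[0.53740962 0.17240848 0.07      ]
[ 0.49287386 -0.21799801  0.066     ]
[ 0.57470774 -0.18858642  0.028     ]
(array([0.48877495, 0.05442314, 1.32924042]), array([ 0.09533314,  0.03618858, -0.9947874 ])) (array([ 1.34128255, -0.52633077,  0.68720054]), array([-0.67877592,  0.51824017, -0.52027914]))
```

View pics/t_rest.png

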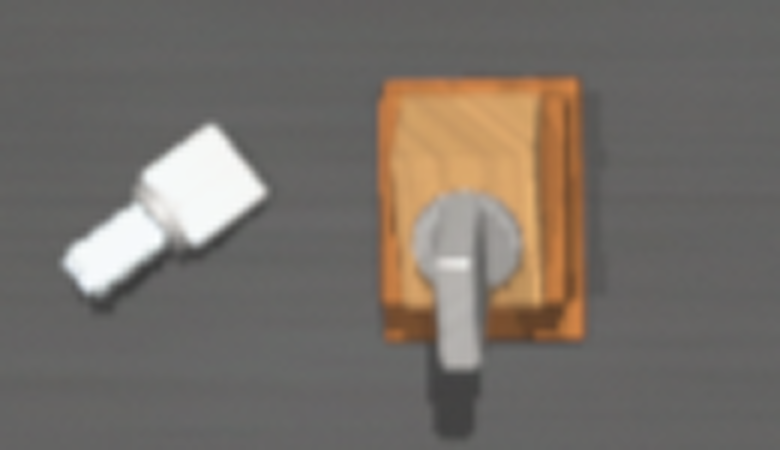

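View pics/t_hub.png

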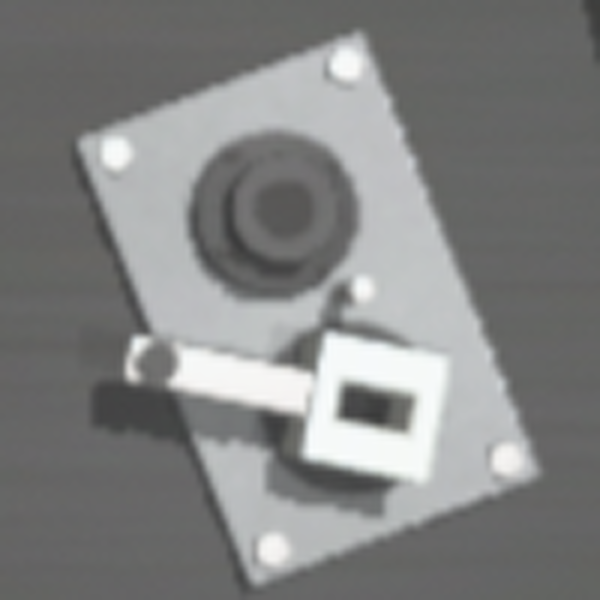

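View pics/s_rest.png

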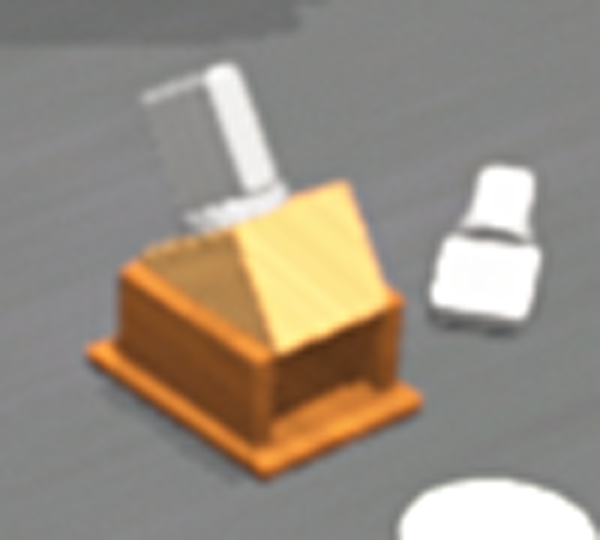

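View pics/s_hub.png

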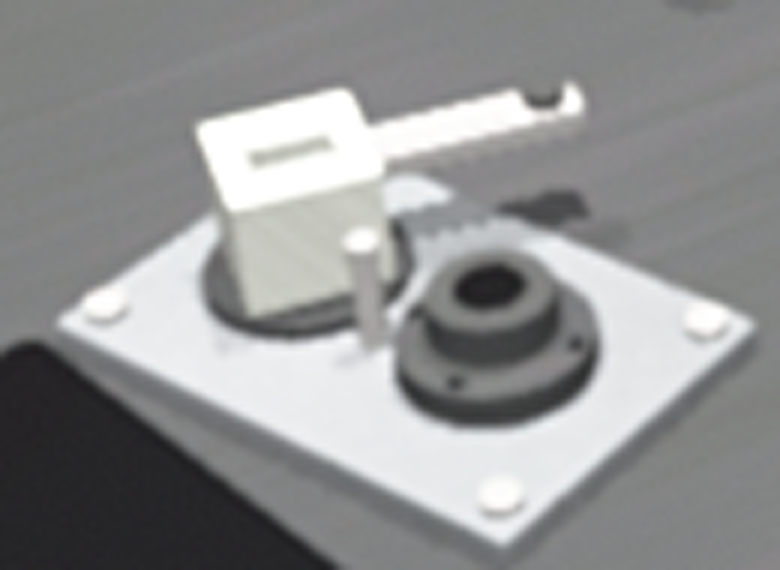

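Run:
```python
from h import *
t=cv2.imread('pics/top0.png');s=cv2.imread('pics/scene0.png')
# rest: orange mask
hsv=cv2.cvtColor(t,cv2.COLOR_BGR2HSV); m=cv2.inRange(hsv,(5,90,60),(25,255,255)); m[:, :220]=0;m[:,290:]=0
c=max(cv2.findContours(m,0,1)[0],key=cv2.contourArea); r=cv2.minAreaRect(c); print(r)
b=cv2.boxPoints(r); P=np.array([onz('top',p,.0) for p in b]);print(P.round(4),P.mean(0)); e=np.diff(np.r_[P,P[:1]],axis=0);print(np.linalg.norm(e,axis=1),np.degrees(np.arctan2(e[:,1],e[:,0])))
# hub white top
g=cv2.resize(t[190:290,350:450],None,fx=8,fy=8,interpolation=cv2.INTER_CUBIC)
gray=cv2.cvtColor(g,cv2.COLOR_BGR2GRAY)
cv2.imwrite('pics/g.png',gray)
m=(gray>222).astype(np.uint8)
cs=cv2.findContours(m,cv2.RETR_CCOMP,1)
for i,cc in enumerate(cs[0]):
    if cv2.contourArea(cc)>600: print(i,cv2.contourArea(cc),cv2.minAreaRect(cc),cs[1][0][i])
```

```text
((250.0, 239.5), (43.0, 34.0), 90.0)
[[0.5963 0.2225 0.    ]
 [0.5959 0.1359 0.    ]
 [0.4869 0.1358 0.    ]
 [0.4873 0.2218 0.    ]] [0.54158488 0.17898743 0.        ]
[0.08661509 0.10892939 0.08596605 0.10900799] [ -90.2631554  -179.94743125   89.78556283    0.39351316]
0 1019.5 ((363.7500305175781, 731.7500610351562), (36.06244659423828, 36.76955032348633), 45.0) [ 1 -1 -1 -1]
1 1001.5 ((676.0, 611.5), (35.0, 36.0), 90.0) [ 2  0 -1 -1]
4 35365.5 ((412.3050537109375, 521.9493408203125), (357.3576354980469, 168.72227478027344), 12.613627433776855) [ 6  3  5 -1]
5 6888.0 ((500.1539001464844, 542.7307739257812), (113.15901184082031, 66.09114074707031), 11.309932708740234) [-1 -1 -1  4]
7 1079.5 ((155.5, 204.0), (38.0, 35.0), 90.0) [ 8  6 -1 -1]
8 1208.0 ((462.35882568359375, 84.13529968261719), (39.15595245361328, 38.939022064208984), 12.52880573272705) [-1  7 -1 -1]
```

Run:
```python
from h import *
t=cv2.imread('pics/top0.png');s=cv2.imread('pics/scene0.png')
T=lambda x,y:((x+.5)/6-.5+170,(y+.5)/6-.5+205)
S=lambda x,y:((x+.5)/6-.5+270,(y+.5)/6-.5+160)
print(tri(T(454,263),S(222,66)),tri(T(480,368),S(145,98)))
hi=onz('top',T(454,263),.134);lo=onz('top',T(461,369),.106);print(hi,lo,np.degrees(np.arctan2(*(hi-lo)[1::-1])))
G=lambda U,V:((U+.5)/8-.5+350,(V+.5)/8-.5+190)
H=lambda U,V:((U+.5)/6-.5+350,(V+.5)/6-.5+190)
S2=lambda x,y:((x+.5)/6-.5+100,(y+.5)/6-.5+225)
c=onz('top',G(500.15,542.7),.066); b=onz('top',H(155,362),.066); f=onz('top',H(278,208),.044)
print('hub',c,'bolt',b,np.linalg.norm(b-c),np.degrees(np.arctan2(*(b-c)[1::-1])),'flange',f,np.linalg.norm((f-c)[:2]))
print('scene hub',onz('scene',S2(291,151),.066),'bolt',onz('scene',S2(545,97),.066))
crop(s,125,235,60,45,13,'pics/s_slot.png')
crop(t,235,230,35,35,16,'pics/t_key.png')
crop(s,285,165,45,40,16,'pics/s_key.png')
```

```text
(array([0.5164565 , 0.17795932, 0.13417025]), np.float64(0.0020472005014888837)) (array([0.47697949, 0.17129393, 0.10571097]), np.float64(0.00372345110350098))
[0.51583404 0.17716135 0.134     ] [0.47550957 0.17713063 0.106     ] 0.04365512918111302
hub [ 0.49431328 -0.21583825  0.066     ] bolt [ 0.51253471 -0.12850363  0.066     ] 0.08921522059754462 78.21491389664757 flange [ 0.57550462 -0.18298841  0.044     ] 0.08758506913565278
scene hub [ 0.49624028 -0.21478758  0.066     ] bolt [ 0.51865104 -0.13058145  0.066     ]
```

View pics/s_slot.png

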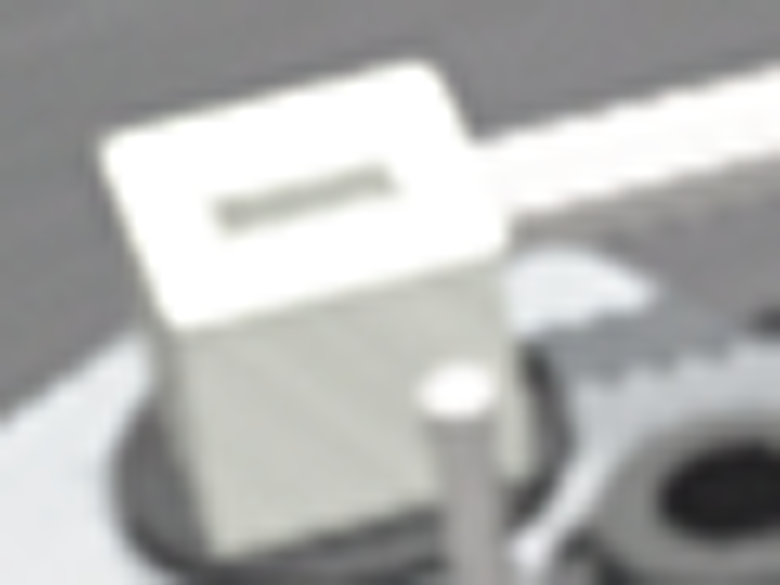

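View pics/t_key.png

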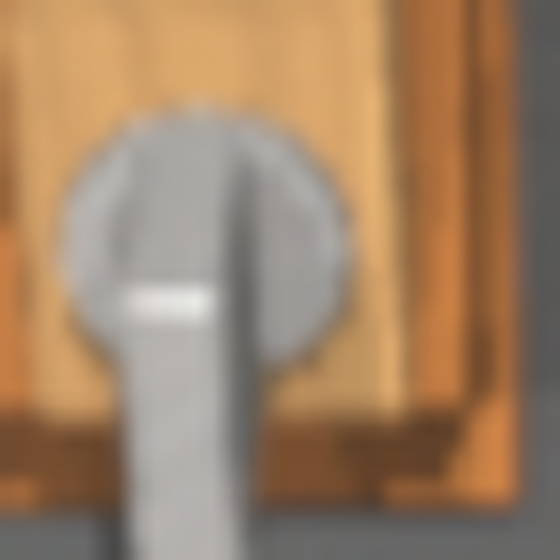

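View pics/s_key.png

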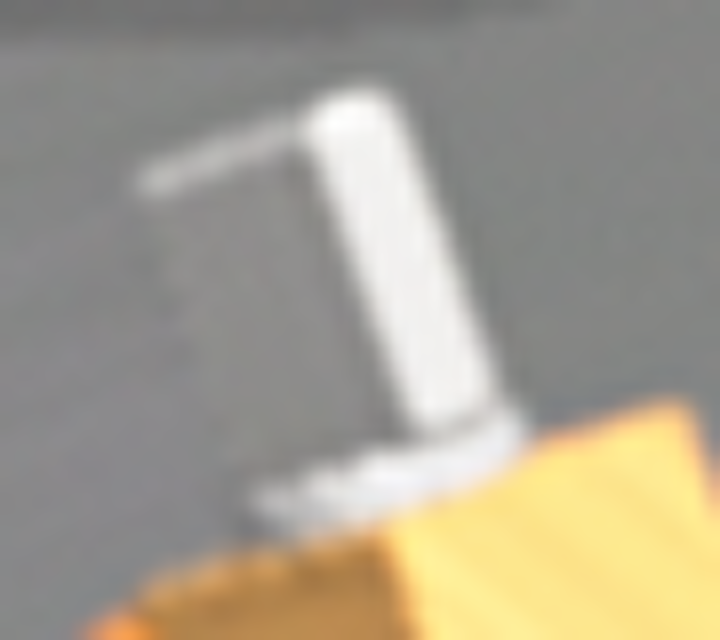

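```bash
cat >> h.py <<'E'
from scipy.spatial.transform import Rotation as Ro
def key_R(yaw,lean): # key axes in world; lean towards own -x, deg
    return Ro.from_euler('z',yaw,degrees=True)*Ro.from_euler('y',-lean,degrees=True)
def tool(center,KR,flip,back=0.,up=0.002):
    K=KR.as_matrix(); s=-1 if flip else 1
    M=np.c_[s*K[:,0],-s*K[:,1],-K[:,2]]
    p=np.array(center)-M[:,2]*(0.054+back+up)
    return p,Ro.from_matrix(M).as_euler('xyz',degrees=True)
HC=np.array([.5098,.1775,.0994]); RY=0.1; HUB=np.array([.4948,-.2156,.066]); HY=78.3
E
python3 - <<'E'
from h import *
for flip in(0,1):
    print(flip)
    for nm,c,K,b in [('pre',HC,key_R(RY,34),.1),('grasp',HC,key_R(RY,34),0),('out',HC,key_R(RY,34),.06)]+[('hub%d'%y,HUB+[0,0,.15],key_R(y,0),0) for y in (78,15,-102,-165)]:
        p,r=tool(c,K,flip,b); q=robot.ik(p,r); print(nm,p.round(3),r.round(1),None if q is None else np.round(q,1))
E
```

```text
0
pre [0.423 0.177 0.229] [ 1.8e+02 -3.4e+01  1.0e-01] None
grasp [0.478 0.177 0.146] [ 1.8e+02 -3.4e+01  1.0e-01] None
out [0.445 0.177 0.196] [ 1.8e+02 -3.4e+01  1.0e-01] None
hub78 [ 0.495 -0.216  0.272] [180.   0.  78.] [-37.4  -4.8  -8.6  86.2   0.   64.6]
hub15 [ 0.495 -0.216  0.272] [180.   0.  15.] [-37.4  -4.8  -8.6  86.2   0.  127.6]
hub-102 [ 0.495 -0.216  0.272] [ 180.    0. -102.] [ -37.4   -4.8   -8.6   86.2   -0.  -115.4]
hub-165 [ 0.495 -0.216  0.272] [ 180.    0. -165.] [-37.4  -4.8  -8.6  86.2   0.  -52.4]
1
pre [0.423 0.177 0.229] [-180.    34.  -179.9] None
grasp [0.478 0.177 0.146] [-180.    34.  -179.9] None
out [0.445 0.177 0.196] [-180.    34.  -179.9] None
hub78 [ 0.495 -0.216  0.272] [-180.    0. -102.] [ -37.4   -4.8   -8.6   86.2    0.  -115.4]
hub15 [ 0.495 -0.216  0.272] [-180.    0. -165.] [-37.4  -4.8  -8.6  86.2   0.  -52.4]
hub-102 [ 0.495 -0.216  0.272] [180.   0.  78.] [-37.4  -4.8  -8.6  86.2   0.   64.6]
hub-165 [ 0.495 -0.216  0.272] [180.   0.  15.] [-37.4  -4.8  -8.6  86.2   0.  127.6]
```

```bash
cat >> h.py <<'E'
def toolg(center,KR,flip,g,back=0.,up=0.002):
    """g: tool axis leans g deg from key axis towards key +x (back of tool), about key y"""
    T=KR*Ro.from_euler('y',g,degrees=True)
    return tool(center,T,flip,back,up)
E
python3 - <<'E'
from h import *
for flip in(0,1):
  for t in (0,8,12,16,20,24):
    g=34-t; out=[]
    for nm,c,K,b in [('pre',HC,key_R(RY,34),.1),('grasp',HC,key_R(RY,34),0),('out',HC+.06*key_R(RY,34).as_matrix()[:,2],key_R(RY,34),0)]+[('hub%d'%y,HUB+[0,0,h],key_R(y,0),0) for h in(.12,.033) for y in (78,50,15,-102,-130,-165) ]:
        p,r=toolg(c,K,flip,g,b); q=robot.ik(p,r); out.append(nm+(' --' if q is None else ' ok'))
    print(flip,t,' '.join(out))
E
```

```text
0 0 pre ok grasp ok out ok hub78 ok hub50 ok hub15 ok hub-102 ok hub-130 ok hub-165 ok hub78 ok hub50 ok hub15 ok hub-102 ok hub-130 ok hub-165 ok
0 8 pre ok grasp ok out ok hub78 ok hub50 ok hub15 ok hub-102 ok hub-130 ok hub-165 ok hub78 ok hub50 ok hub15 ok hub-102 ok hub-130 ok hub-165 ok
0 12 pre ok grasp ok out ok hub78 ok hub50 ok hub15 ok hub-102 ok hub-130 ok hub-165 ok hub78 ok hub50 ok hub15 ok hub-102 ok hub-130 ok hub-165 ok
0 16 pre ok grasp ok out ok hub78 ok hub50 ok hub15 ok hub-102 ok hub-130 ok hub-165 ok hub78 ok hub50 ok hub15 ok hub-102 ok hub-130 ok hub-165 ok
0 20 pre ok grasp ok out ok hub78 ok hub50 ok hub15 ok hub-102 ok hub-130 ok hub-165 ok hub78 ok hub50 ok hub15 ok hub-102 ok hub-130 ok hub-165 ok
0 24 pre ok grasp ok out ok hub78 ok hub50 ok hub15 ok hub-102 ok hub-130 ok hub-165 ok hub78 ok hub50 ok hub15 ok hub-102 ok hub-130 ok hub-165 ok
1 0 pre ok grasp ok out ok hub78 ok hub50 ok hub15 ok hub-102 ok hub-130 ok hub-165 ok hub78 ok hub50 ok hub15 ok hub-102 ok hub-130 ok hub-165 ok
1 8 pre ok grasp ok out ok hub78 ok hub50 ok hub15 ok hub-102 ok hub-130 ok hub-165 ok hub78 ok hub50 ok hub15 ok hub-102 ok hub-130 ok hub-165 ok
1 12 pre ok grasp ok out ok hub78 ok hub50 ok hub15 ok hub-102 ok hub-130 ok hub-165 ok hub78 ok hub50 ok hub15 ok hub-102 ok hub-130 ok hub-165 ok
1 16 pre ok grasp ok out ok hub78 ok hub50 ok hub15 ok hub-102 ok hub-130 ok hub-165 ok hub78 ok hub50 ok hub15 ok hub-102 ok hub-130 ok hub-165 ok
1 20 pre ok grasp ok out ok hub78 ok hub50 ok hub15 ok hub-102 ok hub-130 ok hub-165 ok hub78 ok hub50 ok hub15 ok hub-102 ok hub-130 ok hub-165 ok
1 24 pre ok grasp ok out ok hub78 ok hub50 ok hub15 ok hub-102 ok hub-130 ok hub-165 ok hub78 ok hub50 ok hub15 ok hub-102 ok hub-130 ok hub-165 ok
```

Run:
```python
from h import *
for flip in(0,1):
  for t in (24,28):
    g=34-t
    for nm,c,K,b in [('pre',HC,key_R(RY,34),.1),('grasp',HC,key_R(RY,34),0),('out',HC+.06*key_R(RY,34).as_matrix()[:,2],key_R(RY,34),0)]+[('hub%d'%y,HUB+[0,0,h],key_R(y,0),0) for h in(.12,.033) for y in (78,50,15,5,-102,-130,-165,-175) ]:
        p,r=toolg(c,K,flip,g,b); q=robot.ik(p,r); print(flip,t,nm,None if q is None else np.round(q))
```

```text
0 24 pre [   8.  -44.  -44.   66.   -3. -173.]
0 24 grasp [   7.  -34.  -48.   52.   -3. -174.]
0 24 out [   7.  -43.  -48.   61.   -3. -173.]
0 24 hub78 [-32.  -8. -15.  79.  -9.  69.]
0 24 hub50 [-32.  -1.  -9.  84. -10.  98.]
0 24 hub15 [-33.   5.  -2.  89.  -7. 132.]
0 24 hub5 [-34.   6.  -1.  90.  -6. 141.]
0 24 hub-102 [ -42.   -1.   -8.   88.    9. -121.]
0 24 hub-130 [-43.  -7. -14.  83.  10. -93.]
0 24 hub-165 [-42. -14. -20.  78.   8. -57.]
0 24 hub-175 [-41. -15. -22.  77.   7. -46.]
0 24 hub78 [-32.  -6. -22.  70.  -9.  69.]
0 24 hub50 [-32.   1. -16.  75. -10.  98.]
0 24 hub15 [-33.   7. -10.  80.  -7. 132.]
0 24 hub5 [-34.   8.  -8.  81.  -6. 141.]
0 24 hub-102 [ -42.    1.  -15.   78.    9. -121.]
0 24 hub-130 [-43.  -5. -21.  74.  10. -93.]
0 24 hub-165 [-42. -12. -28.  69.   8. -57.]
0 24 hub-175 [-41. -14. -29.  67.   7. -46.]
0 28 pre None
0 28 grasp [   7.  -40.  -53.   49.   -3. -174.]
0 28 out None
0 28 hub78 [-34.  -7. -14.  81.  -6.  67.]
0 28 hub50 [-34.  -3. -10.  83.  -6.  96.]
0 28 hub15 [-35.   1.  -6.  87.  -5. 130.]
0 28 hub5 [-35.   2.  -5.  87.  -4. 1
[... 1471 characters left out ...]
-34.   -7.  -14.   81.   -6. -113.]
1 28 hub50 [-34.  -3. -10.  83.  -6. -84.]
1 28 hub15 [-35.   1.  -6.  87.  -5. -50.]
1 28 hub5 [-35.   2.  -5.  87.  -4. -40.]
1 28 hub-102 [-40.  -2. -10.  86.   5.  62.]
1 28 hub-130 [-41.  -6. -13.  83.   6.  89.]
1 28 hub-165 [-40. -10. -17.  80.   5. 125.]
1 28 hub-175 [-40. -11. -18.  79.   4. 135.]
1 28 hub78 [ -34.   -5.  -21.   72.   -6. -113.]
1 28 hub50 [-34.  -1. -17.  74.  -6. -84.]
1 28 hub15 [-35.   3. -13.  78.  -5. -50.]
1 28 hub5 [-35.   4. -13.  78.  -4. -40.]
1 28 hub-102 [-40.  -1. -17.  77.   5.  62.]
1 28 hub-130 [-41.  -4. -20.  74.   6.  89.]
1 28 hub-165 [-40.  -9. -24.  71.   5. 125.]
1 28 hub-175 [-40.  -9. -25.  70.   4. 135.]
```

```bash
cat > s1.py <<'E'
from h import *
K=key_R(RY,34);g=14
p,r=toolg(HC,K,1,g,.08); robot.move_pose(p,r); print(robot.observe()['time'])
p,r=toolg(HC,K,1,g,0); print(robot.line_to(p,vel=.12,guard=15)); o=robot.observe();print(o['time'],o['tool_pos'],p,o['ft_force'])
t=robot.grab_frame('top');s=robot.grab_frame('scene')
cv2.imwrite('pics/top1.png',t);cv2.imwrite('pics/scene1.png',s)
a=cv2.resize(t[195:285,195:305],None,fx=5,fy=5);b=cv2.resize(s[130:250,250:370],None,fy=4,fx=4)
cv2.imwrite('pics/a1.png',a);cv2.imwrite('pics/b1.png',b)
E
python3 s1.py
```

```text
1.9
False
2.7167 [0.49083126 0.17764581 0.15270875] [0.4906469  0.17746657 0.15202279] [-0.25885179 -0.11491236 -1.24917018]
```

View pics/a1.png

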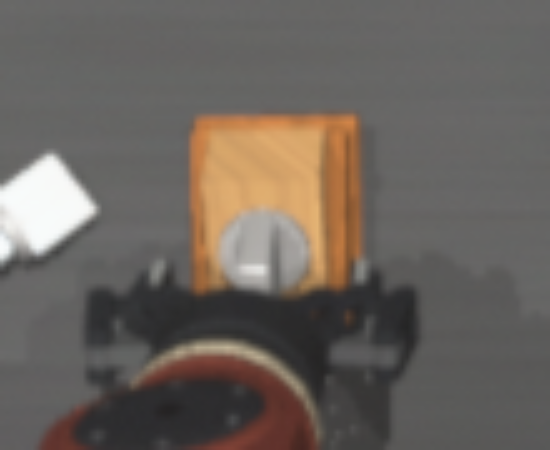

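View pics/b1.png

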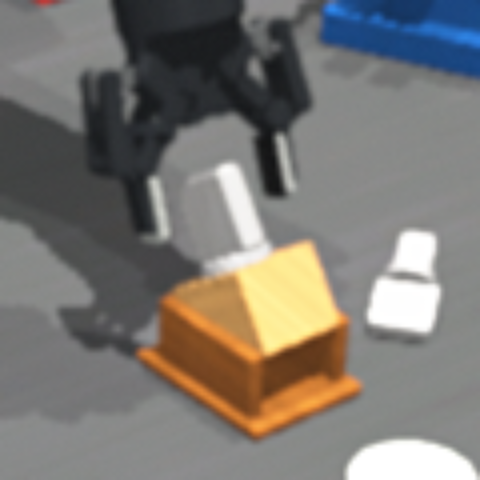

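```bash
cat > s2.py <<'E'
from h import *
robot.set_gripper(0.0); o=robot.observe();print(o['time'],o['gripper_width'],o['tool_pos'],o['ft_force'].round(2),o['torque'].round(2))
K=key_R(RY,34).as_matrix()
p=o['tool_pos']+K[:,2]*.02
print(robot.line_to(p,vel=.06,guard=30)); o=robot.observe();print(o['time'],o['gripper_width'],o['tool_pos'],o['ft_force'].round(2),o['torque'].round(2))
s=robot.grab_frame('scene');cv2.imwrite('pics/b2.png',cv2.resize(s[130:250,250:370],None,fy=4,fx=4))
E
python3 s2.py
```

```text
3.45 0.015178907314644729 [0.49067267 0.17792515 0.15223648] [-0.74  4.59  1.8 ] [0.97 0.4  0.42]
False
3.9333 0.015497501974339696 [0.47942716 0.17794754 0.16857993] [-0.36  2.78  0.04] [0.59 0.34 0.25]
```

View pics/b2.png

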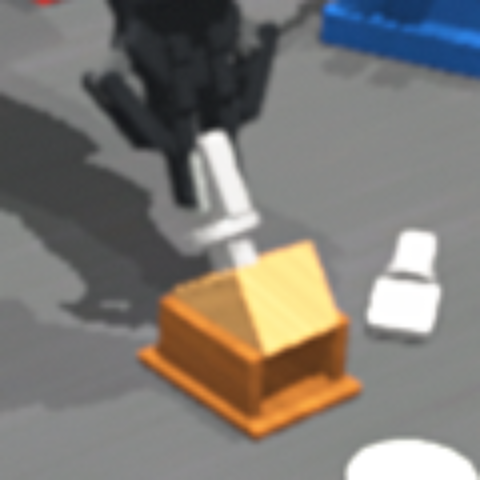

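```bash
cat > s3.py <<'E'
from h import *
o=robot.observe()
K=key_R(RY,34).as_matrix()
p=o['tool_pos']+K[:,2]*.042
print(robot.line_to(p,vel=.1,guard=30)); o=robot.observe();print(o['time'],o['gripper_width'],o['tool_pos'],o['ft_force'].round(2),o['torque'].round(2))
p,r=toolg(HUB+[0,0,.033+.05+.05],key_R(HY-180,0),1,14)
robot.move_pose(p,r); robot.pause(.2)
o=robot.observe();print(o['time'],o['gripper_width'],o['tool_pos'],p,o['tcp_rot'],r,o['ft_force'].round(2),o['torque'].round(2))
t=robot.grab_frame('top');s=robot.grab_frame('scene')
cv2.imwrite('pics/top3.png',t);cv2.imwrite('pics/scene3.png',s)
crop(t,350,190,100,100,6,'pics/a3.png');crop(s,90,150,130,150,4,'pics/b3.png')
E
python3 s3.py
```

```text
False
4.55 0.015227176193660857 [0.45599222 0.17769608 0.20264235] [ 0.27 -0.01 -1.96] [-0.07  0.52 -0.  ]
6.225 0.014979235107769273 [ 0.49237497 -0.22773243  0.25354471] [ 0.49205271 -0.22886614  0.25333656] [179.96827363 -13.98105451  78.44002343] [180.  -14.   78.3] [-0.35 -0.65 -2.73] [-0.37  0.05 -0.01]
```

View pics/a3.png

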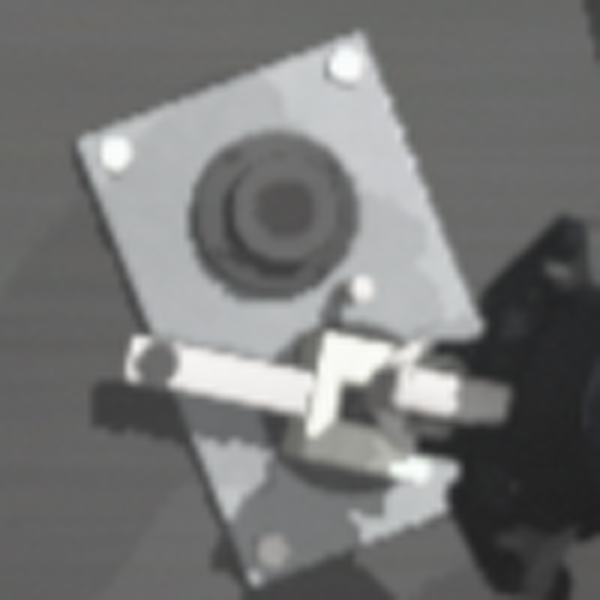

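View pics/b3.png

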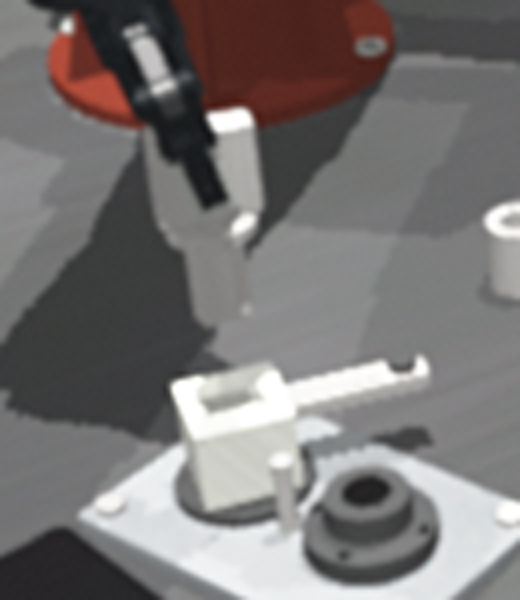

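Run:
```python
from h import *
t=cv2.imread('pics/top3.png');s=cv2.imread('pics/scene3.png')
crop(t,395,235,50,40,15,'pics/a3z.png');crop(s,120,170,45,90,8,'pics/b3z.png')
Kr=key_R(HY-180,0).as_matrix();c=HUB+[0,0,.133]
for n,(x0,y0,k) in {'top':(395,235,15),'scene':(120,170,8)}.items():
    for nm,pts in {'htop':[(sx*.025,sy*.008,.025) for sx in(1,-1) for sy in(1,-1)],'shaft_lead':[(sx*.011,sy*.00525,-.083) for sx in(1,-1) for sy in(1,-1)],'shaft46':[(sx*.014,sy*.0,-.079) for sx in(1,-1) ]}.items():
        uv=proj(n,[c+Kr@np.array(p) for p in pts]); print(n,nm,((uv-[x0,y0]+.5)*k-.5).round(0).tolist())
```

```text
Traceback (most recent call last):
NameError: name 'sy' is not defined. Did you mean: 's'?
```

View pics/a3z.png

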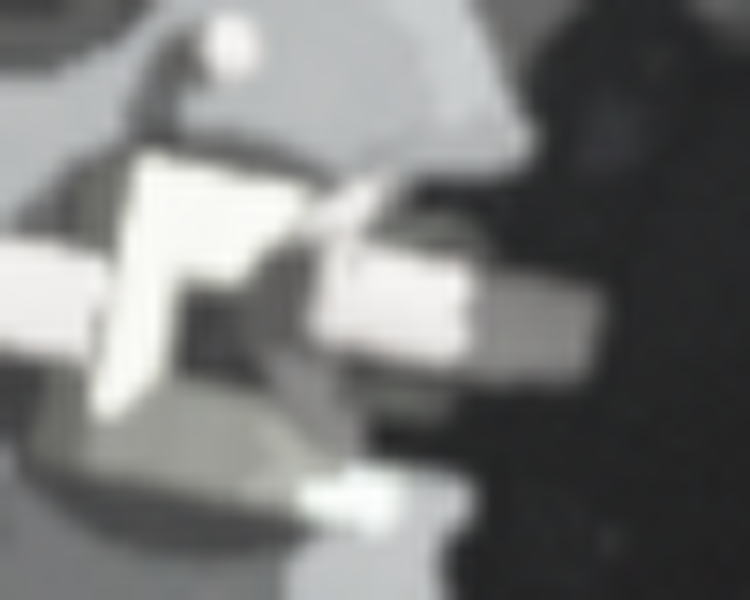

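View pics/b3z.png

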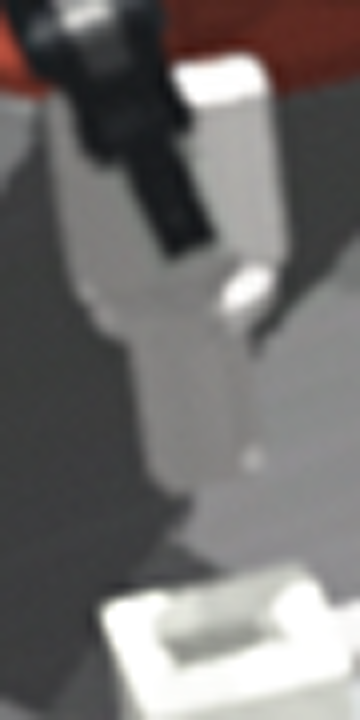

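Run:
```python
from h import *
Kr=key_R(HY-180,0).as_matrix();c=HUB+[0,0,.133]
S=[(a,b) for a in(1,-1) for b in (1,-1)]
F={'htop':[(a*.025,b*.008,.025) for a,b in S],'hbot':[(a*.025,b*.008,-.025) for a,b in S],'lead':[(a*.011,b*.00525,-.083) for a,b in S],'sh':[(.014,0,-.079),(-.014,0,-.079),(.0121,-.007,-.079),(-.0121,-.007,-.079),(.0121,.007,-.079),(-.0121,.007,-.079)]}
for n,(x0,y0,k) in {'top':(395,235,15),'scene':(120,170,8)}.items():
    for nm in F:
        uv=proj(n,[c+Kr@np.array(p) for p in F[nm]]); print(n,nm,((uv-[x0,y0]+.5)*k-.5).round(0).tolist())
    sl=[(a*.015,b*.008,0) for a,b in S]; uv=proj(n,[HUB+Kr@np.array(p) for p in sl]);print(n,'slot',((uv-[x0,y0]+.5)*k-.5).round(0).tolist())
    sl=[(a*.025,b*.025,0) for a,b in S]; uv=proj(n,[HUB+Kr@np.array(p) for p in sl]);print(n,'hubtop',((uv-[x0,y0]+.5)*k-.5).round(0).tolist())
```

```text
top htop [[691.0, 313.0], [671.0, 426.0], [337.0, 242.0], [317.0, 354.0]]
top hbot [[599.0, 316.0], [580.0, 424.0], [261.0, 248.0], [241.0, 355.0]]
top lead [[408.0, 319.0], [396.0, 386.0], [267.0, 290.0], [255.0, 357.0]]
top sh [[428.0, 356.0], [247.0, 320.0], [407.0, 399.0], [251.0, 367.0], [424.0, 309.0], [267.0, 277.0]]
top slot [[363.0, 309.0], [345.0, 408.0], [178.0, 272.0], [160.0, 370.0]]
top hubtop [[444.0, 217.0], [388.0, 526.0], [136.0, 155.0], [79.0, 463.0]]
scene htop [[37.0, 123.0], [23.0, 93.0], [253.0, 80.0], [237.0, 51.0]]
scene hbot [[68.0, 310.0], [54.0, 278.0], [278.0, 265.0], [262.0, 234.0]]
scene lead [[158.0, 495.0], [148.0, 474.0], [247.0, 475.0], [237.0, 454.0]]
scene sh [[138.0, 474.0], [252.0, 448.0], [140.0, 458.0], [238.0, 435.0], [152.0, 486.0], [251.0, 464.0]]
scene slot [[170.0, 672.0], [156.0, 638.0], [289.0, 642.0], [274.0, 609.0]]
scene hubtop [[145.0, 719.0], [102.0, 612.0], [346.0, 669.0], [296.0, 565.0]]
```

```bash
cat > s4.py <<'E'
from h import *
p,r=toolg(HUB+[-.0012,-.0008,.083+.003],key_R(HY-180,0),1,14)
print(robot.line_to(p,vel=.08,guard=10)); robot.pause(.15)
o=robot.observe();print(o['time'],(o['tool_pos']-p)*1e3,o['tcp_rot']-r,o['ft_force'].round(2),o['torque'].round(2))
s=robot.grab_frame('scene');cv2.imwrite('pics/scene4.png',s);t=robot.grab_frame('top');cv2.imwrite('pics/top4.png',t)
crop(s,115,190,55,75,8,'pics/b4.png');crop(t,395,235,50,40,15,'pics/a4.png')
E
python3 s4.py
```

```text
False
7.2167 [ 0.24659662 -0.21763673  0.63752525] [-0.05261456  0.0318686   0.01313423] [-0.05 -1.14 -1.95] [-0.36  0.03 -0.02]
```

View pics/b4.png

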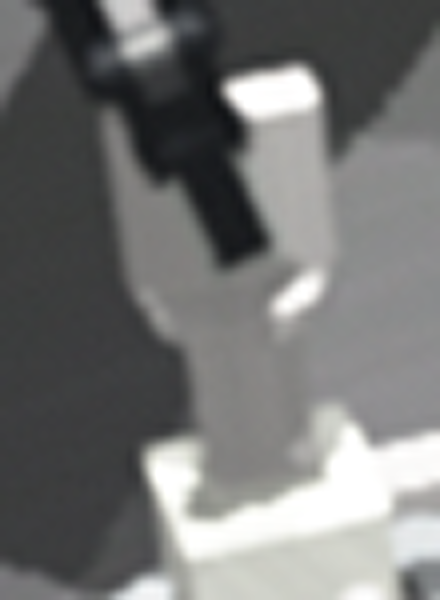

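View pics/a4.png

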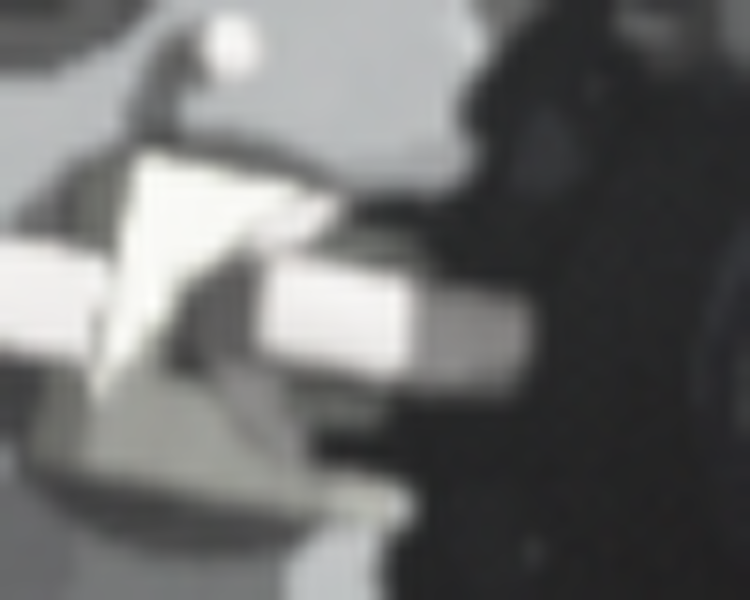

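```bash
cat > s5.py <<'E'
from h import *
o=robot.observe(); z0=o['tool_pos'][2]
p,r=toolg(HUB+[-.0012,-.0008,.083-.012],key_R(HY-180,0),1,14)
print(robot.line_to(p,vel=.03,guard=8)); o=robot.observe();print(o['time'],(o['tool_pos']-p)*1e3,o['ft_force'].round(2),o['torque'].round(2),z0-o['tool_pos'][2])
E
python3 s5.py
```

```text
False
7.9667 [-0.0245007   0.02149769 -0.03212228] [ 0.07  0.58 -2.77] [-0.33  0.05  0.03] 0.01552819230786645
```

```bash
cat > s6.py <<'E'
from h import *
p,r=toolg(HUB+[-.0012,-.0008,.033-.001],key_R(HY-180,0),1,14)
print(robot.line_to(p,vel=.05,guard=12)); o=robot.observe();print(o['time'],(o['tool_pos']-p)*1e3,o['ft_force'].round(2),o['torque'].round(2))
s=robot.grab_frame('scene');cv2.imwrite('pics/scene6.png',s)
crop(s,105,190,75,95,6,'pics/b6.png')
E
python3 s6.py
```

```text
True
8.6917 [-0.12815575  0.2000173   1.32994703] [-0.72  0.72  5.68] [0.2  0.13 0.03]
```

View pics/b6.png

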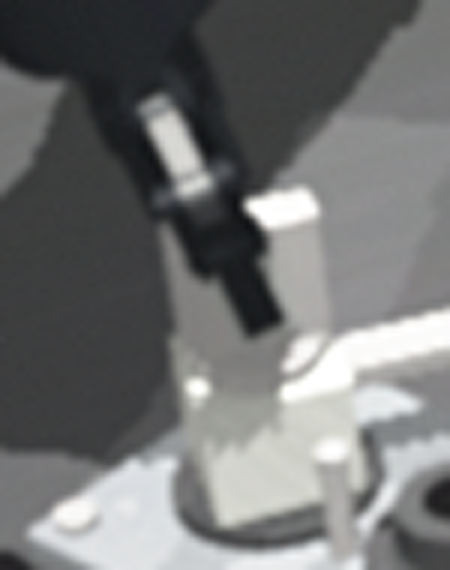

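```bash
cat > s7.py <<'E'
from h import *
robot.pause(.3)
C=HUB+[-.0012,-.0008,.0331]
o=robot.observe(); print(o['time'],o['ft_force'].round(1),o['torque'].round(2)); t0=o['torque'][2]
y=HY-180
for i in range(9):
    y-=5
    p,r=toolg(C,key_R(y,0),1,14)
    g=robot.line_to(p,vel=.004,rotation=r,guard=25)
    o=robot.observe(); print(round(o['time'],2),round(y-(HY-180)),g,((o['tool_pos']-p)*1e3).round(1),o['ft_force'].round(1),o['torque'].round(2),o['tcp_rot'][2].round(2),r[2].round(2))
    if g or abs(o['torque'][2]-t0)>1.2: break
s=robot.grab_frame('scene');t=robot.grab_frame('top')
cv2.imwrite('pics/b7.png',cv2.resize(s[190:310,80:230],None,fx=4,fy=4));crop(t,350,190,100,100,5,'pics/a7.png')
E
python3 s7.py
```

```text
9.0417 [-0.5 -0.1  6.4] [0.16 0.17 0.05]
9.41 -5 False [-0.2  0.2  0.2] [-3.3  2.2  6.3] [0.59 0.91 0.22] 73.35 73.3
9.85 -10 False [-0.2  0.2  0.2] [-5.6  2.1  6.8] [0.79 1.12 0.31] 68.36 68.3
10.29 -15 False [-0.3  0.3  0.2] [-5.9  2.3  6.4] [0.87 1.2  0.34] 63.35 63.3
10.73 -20 False [-0.4  0.3  0.2] [-6.5  3.5  7. ] [0.86 1.39 0.38] 58.35 58.3
11.18 -25 False [-0.4  0.4  0.3] [-7.4  2.8  8.4] [0.96 1.42 0.38] 53.35 53.3
11.62 -30 False [-0.5  0.4  0.3] [-7.2  3.6  9.6] [1.11 1.64 0.43] 48.34 48.3
12.06 -35 False [-0.5  0.5  0.3] [-9.3  2.5  9.1] [1.14 1.78 0.48] 43.34 43.3
12.5 -40 False [-0.6  0.6  0.3] [-8.6  3.2 10.1] [1.26 1.81 0.55] 38.34 38.3
12.94 -45 False [-0.6  0.7  0.3] [-10.6   5.   10.6] [1.38 1.96 0.51] 33.34 33.3
```

View pics/a7.png

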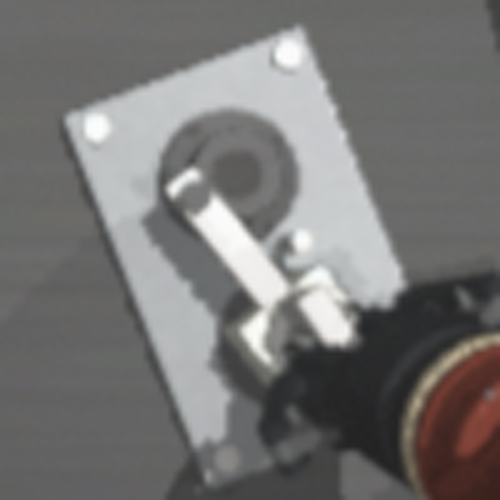

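View pics/b7.png

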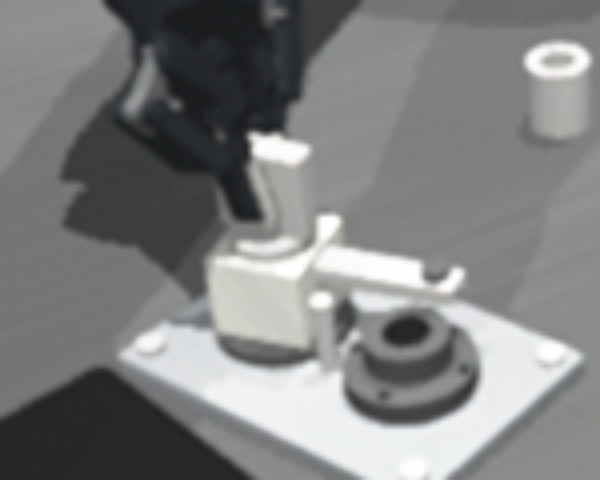

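```bash
cat > s8.py <<'E'
from h import *
C=HUB+[-.0012-.0008,-.0008+.0007,.0334]
y=HY-180-45
tz=[]
for i in range(9):
    y-=4
    p,r=toolg(C,key_R(y,0),1,14)
    g=robot.line_to(p,vel=.003,rotation=r,guard=25)
    o=robot.observe(); tz.append(o['torque'][2]);print(round(o['time'],2),round(y-(HY-180)),g,((o['tool_pos']-p)*1e3).round(1),o['ft_force'].round(1),o['torque'].round(2),o['tcp_rot'][2].round(2),r[2].round(2))
    if g or abs(tz[-1]-tz[0])>.7: break
s=robot.grab_frame('scene');t=robot.grab_frame('top');cv2.imwrite('pics/top8.png',t);cv2.imwrite('pics/scene8.png',s)
cv2.imwrite('pics/b8.png',cv2.resize(s[190:310,80:230],None,fx=4,fy=4));crop(t,350,190,100,100,5,'pics/a8.png')
E
python3 s8.py
```

```text
13.86 -49 False [-0.1  0.3 -0. ] [-4.6  3.4  4.8] [0.91 0.95 0.32] 29.35 29.3
14.32 -53 False [-0.1  0.3 -0. ] [-6.   3.5  4.7] [1.01 1.04 0.26] 25.34 25.3
14.79 -57 False [-0.1  0.4 -0. ] [-4.9  4.3  5.8] [1.01 1.04 0.37] 21.34 21.3
15.26 -61 False [-0.1  0.4  0. ] [-5.4  4.6  5.7] [1.1  1.12 0.3 ] 17.35 17.3
15.72 -65 False [-0.1  0.6 -0. ] [-6.3  4.5  5.6] [1.19 1.18 1.27] 13.44 13.3
```

View pics/a8.png

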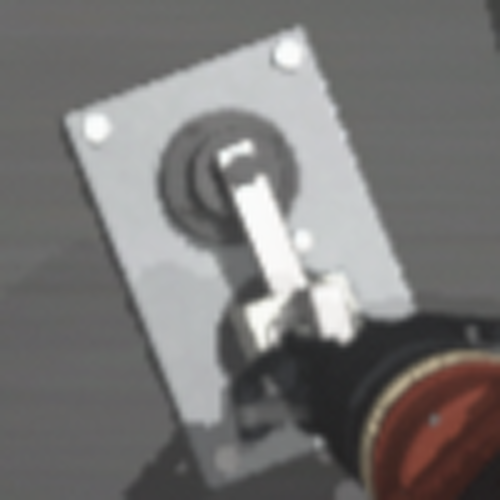

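View pics/b8.png

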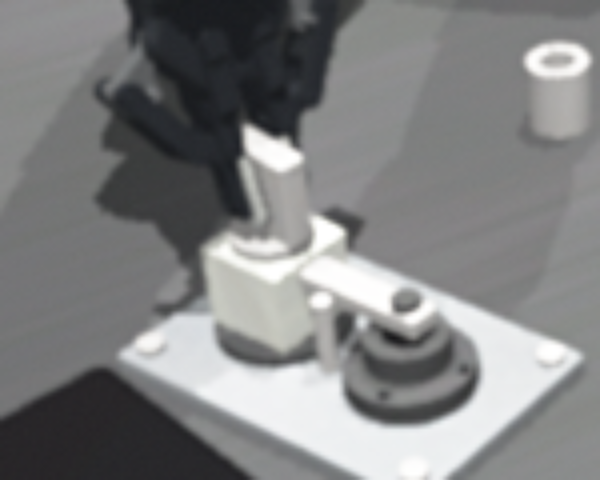

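```bash
cat > s9.py <<'E'
from h import *
robot.pause(.35)
C=HUB+[-.0012-.0008,-.0008+.0010,.0334]
y=HY-180-62.5
p,r=toolg(C,key_R(y,0),1,14); robot.line_to(p,vel=.002,rotation=r)
o=robot.observe(); print(round(o['time'],2),o['ft_force'].round(1),o['torque'].round(2))
robot.set_gripper(.085); o=robot.observe(); print(round(o['time'],2),o['gripper_width'],o['ft_force'].round(1),o['torque'].round(2))
p,r=toolg(C,key_R(y,0),1,14,back=.1); print(robot.line_to(p,vel=.08,guard=10))
p=p+[-.08,-.02,.06]
try: robot.line_to(p,vel=.2)
except Exception as e: print(e)
robot.pause(.2)
s=robot.grab_frame('scene');t=robot.grab_frame('top');cv2.imwrite('pics/top9.png',t);cv2.imwrite('pics/scene9.png',s)
cv2.imwrite('pics/b9.png',cv2.resize(s[190:310,80:230],None,fx=5,fy=5));crop(t,350,190,100,100,6,'pics/a9.png')
print(robot.observe()['time'])
E
python3 s9.py
```

```text
16.43 [-5.   4.4  5.5] [1.01 1.01 0.35]
17.1 0.0847028536860601 [-0.7  0.2  0.3] [-0.1   0.22  0.05]
False
19.4583
```

View pics/a9.png

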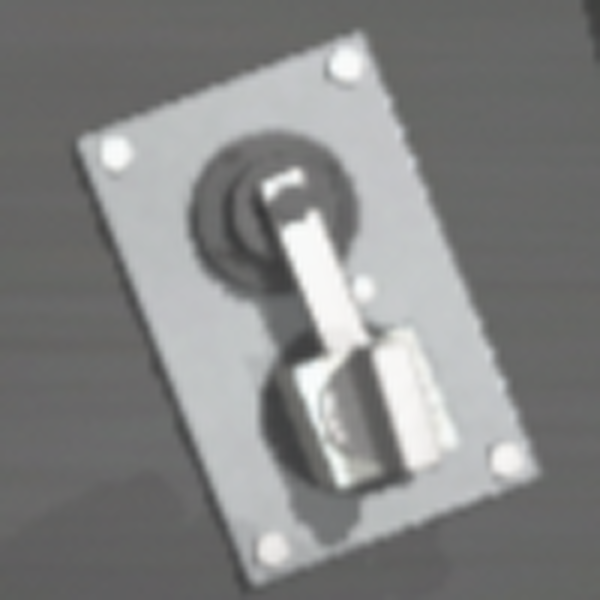

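View pics/b9.png

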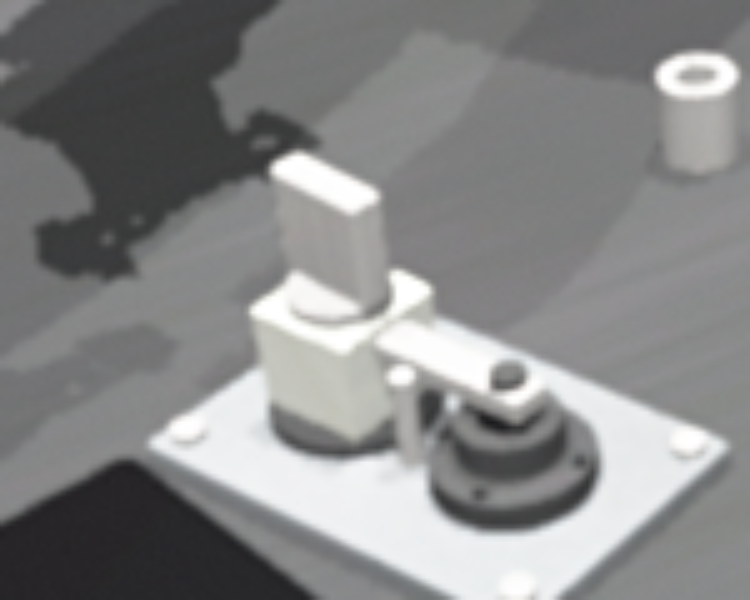

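Run:
```python
from h import *
H=lambda U,V:((U+.5)/6-.5+350,(V+.5)/6-.5+190)
B=lambda U,V:((U+.5)/5-.5+80,(V+.5)/5-.5+190)
b=onz('top',H(292,203),.066);c=HUB;print(np.linalg.norm(b-c),np.degrees(np.arctan2(*(b-c)[1::-1])),onz('top',H(278,208),.044))
Kr=key_R(78.2-60-180,0).as_matrix();c=HUB+[0,0,.058]
for n,k,x0,y0 in(('top',6,350,190),('scene',5,80,190)):
  uv=proj(n,[c+Kr@np.array([a*.025,d*.008,0]) for a in(1,-1) for d in(1,-1)]);print(n,((uv-[x0,y0]+.5)*k-.5).round(0).tolist())
t=cv2.imread('pics/top9.png');crop(t,390,235,45,45,14,'pics/a9z.png')
a=cv2.imread('pics/top0.png');print(cv2.countNonZero(cv2.inRange(cv2.absdiff(a,t)[120:185,250:440].max(2),60,255)), cv2.countNonZero(cv2.inRange(cv2.absdiff(a,t)[285:315,305:335].max(2),60,255)))
```

```text
0.0869301548665967 20.907043840050566 [ 0.57550462 -0.18298841  0.044     ]
top [[449.0, 461.0], [409.0, 474.0], [405.0, 336.0], [365.0, 349.0]]
scene [[261.0, 168.0], [292.0, 150.0], [350.0, 209.0], [381.0, 190.0]]
0 0
```

View pics/a9z.png

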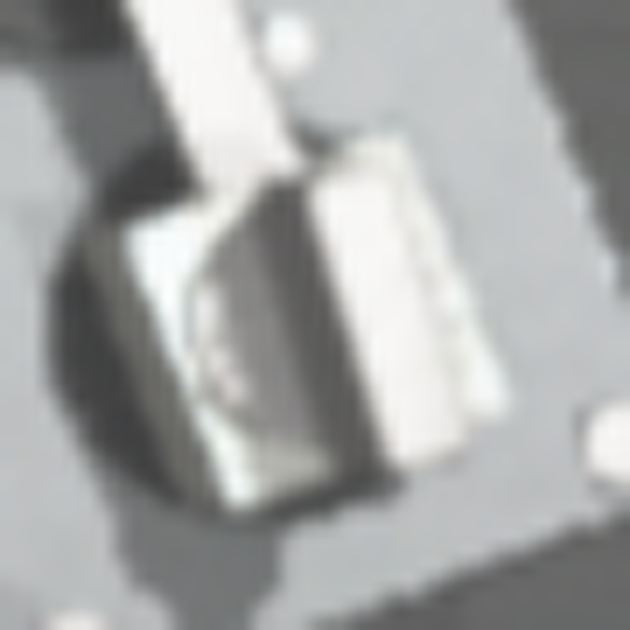

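```bash
python3 -c "
from plant import robot
print(robot.job_done(), robot.observe()['time'])"
```

```text
the job is handed in; nothing more can be done
the job is handed in; nothing more can be done
```

I took the larger key out of its rest, fitted it fully home in the clamp hub, and turned the hub clockwise with it until the strap reached the stop pin. Then I let go, backed the arm off and handed the job in at about 19.5 s on the robot's clock. No verdict is reported.

**Insertion:** I gripped the key with the tool tilted 14° from its axis, because the arm couldn't reach the rest with the tool lined up along the key. The shaft met no resistance until the collar touched the hub, within about 0.3 mm of the expected height.

**Turning:** The tool turned about 65°. The moment about the vertical axis stayed around 0.3–0.5 N m, then jumped to 1.27 N m, which I took as the stop. Before opening the fingers I turned back 2.5°. The moment stayed positive, so the key had not reversed the hub.

**Last checks:**
- **Strap:** it moved from 78.2° to 20.9° (world yaw), about 1.0 rad. It lies over the flange, and in the top view it appears to be against the pin.
- **Key:** the corners of its handle were mostly within 1 pixel of where an upright, home key should appear. A few were up to about 2 pixels off, which I put down to the handle's rounded edges.
- **Flange, can, socket and wrench:** the flange looks to be in the same place by eye. No pixel changes showed around the can, wrench and socket.

**Uncertain:**
- **Hub angle:** I couldn't read it directly. That it is above 1.1 rad rests on the moment jump and the strap lying at the pin.
- **Hub position:** the two cameras disagreed by about 2 mm, which is within the calibration tolerance.
- **Side force:** up to about 11 N built up while turning, so I moved the turning centre by about 1 mm partway through.

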